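Fasten the parts box and scan it out

TASK

Swing the open steel hasp on the front of the wooden box all the way down and in until it lies flat over its staple. Then pick up the hand scanner from its rubber mat, point it squarely at the middle of the box's barcode label from about 5 cm away and hold it still there for two seconds. Finally lay the scanner back down flat in the middle of its mat (do not drop it), leaving the tin, the screw bin and the padlock undisturbed and the hasp closed.

Things in the scene. Friction and masses are not known exactly. Their poses are not given: they have to be found in the camera images.
- parts_box: closed flat wooden box, 138 (x) x 223 (y) x 66 (z) mm, fixed to the table with its lid shut. Origin: centre of its underside; its front faces its own -x, z is up. Front face at x = -66 mm. On the front: hasp at y = +62 mm, barcode label at y = -58 mm
- hasp (a joint): hinge of the hasp, rad: 0 = closed, hanging straight down flat against the box's front over the staple; pi/2 = sticking straight out from the front; larger = leaning up, at most 2.7. The hinge is stiff (about 0.03 N m): the hasp stays where it is left and does not fall by itself
- hasp_hinge (a point): point on the hasp's hinge axis, in the middle of its width; the axis runs along the box's y, 63.5 mm above the table at the top edge of the box's front, 5.5 mm before the face. Axes as the box's. The hasp is a slotted steel strap 30 mm wide, 2.5 mm thick, reaching 51 mm from the hinge axis.
- hasp_tab (a point): centre of the outer end of the hasp's round red push tab (16 mm in diameter), which stands out from the hasp's outer face. With the hasp closed the tab's end is 42 mm below the hinge axis and 19 mm out (box -x) from it, and it then stands 8 mm farther out than the fixed wire staple (12 mm wide, 38.5 mm above the table) in the slot. Axes turn with the hasp and agree with the box's at joint value 0
- label (a point): centre of the white barcode label (66 mm wide, 34 mm high, black bars) on the box's front, 36 mm above the table. Axes as the box's: the label faces -x
- scanner: small grey hand scanner with a black hood at its front and an orange button on top, 100 (x) x 36 (y) x 32 (z) mm, about 0.16 kg, loose; the grey body behind the hood is 34 mm wide and 31 mm high. Origin: centre of its underside; it looks along its own +x; z is up. It lies flat on the mat
- scanner_lens (a point): centre of the scanner's amber window, at x = +50 mm, 16 mm above its underside
- scanner_spot (a point): imaginary point on the scanner's beam, 50 mm ahead of the window (x = +100 mm, 16 mm above its underside)
- mat: black rubber mat with a thin grey line along its rim, 150 (x) x 90 (y) x 4 (z) mm, fixed. Origin: centre of its underside; z up
- padlock: brass padlock, 65 x 42 x 18 mm, lying loose on the table; leave alone. Origin: centre of its underside
- parts_bin: small grey open bin with screws, 105 x 68 x 46 mm, standing loose beside the box; leave alone. Origin: centre of its underside
- wax_tin: round green tin, 85 mm in diameter, 28 mm high, standing loose on the box's lid (66 mm above the table); leave alone. Origin: centre of its underside
Things that resemble listed ones, but are neither listed nor needed, are in the scene too. There is more than one size of the scanner; the one meant has the size given above.

How it is judged:
On the way, in this order (a step that is already met when the one before it is completed fails the run):
1. the hasp is swung fully closed over its staple (value of joint hasp below 0.12 rad), for 0.2 s.
2. with the hasp closed, the scanner is held still for a second, looking squarely (within 15 degrees) at the label's middle (within 15 mm sideways, 12 mm up or down) from 25 to 80 mm (x of scanner_lens in the frame of label between -0.08 and -0.025 m and x of scanner_spot in the frame of label above -0.032 m and y of scanner_spot in the frame of label between -0.015 and 0.015 m and z of scanner_spot in the frame of label between -0.012 and 0.012 m and angle between the x axis of scanner and the x axis of parts_box, either way round below 0.26 rad and linear speed of scanner below 0.03 m/s and angular speed of scanner below 0.25 rad/s and value of joint hasp below 0.12 rad), for 1 s.
At the end, for the whole second after the job is handed in: The hasp is closed (within 0.12 rad), and the scanner lies flat, button up (within 0.1 rad), at rest on the mat with its centre within 35 mm of the mat's centre (value of joint hasp below 0.12 rad and horizontal distance between scanner and mat below 0.035 m and height (world z) of scanner below 0.008 m and angle between scanner's own z axis and vertical below 0.1 rad and linear speed of scanner below 0.02 m/s); the robot touches nothing.
It fails at once if the padlock is moved by more than 15 mm (distance of padlock from where it was at the start of the episode above 0.015 m).
It fails at once if the bin of screws is moved by more than 15 mm (distance of parts_bin from where it was at the start of the episode above 0.015 m).
It fails at once if the wax tin is moved by more than 15 mm (distance of wax_tin from where it was at the start of the episode above 0.015 m).
It fails at once if the scanner is let go more than 26 mm above its mat (height (world z) of scanner above 0.03 m and contact force between scanner and the fingers below 0.02 N).
It also fails if it takes over 64 s, if anything falls off the work surface, if the arm or the gripper's body presses on something with over 40 N, if the wrist force passes 120 N, or if a joint passes its speed limit or range.

ROBOT

A 6-joint arm with a two-finger parallel gripper is mounted at the origin on a cart in front of the work surface, level with it; the furniture and walls round the work are solid. World frame = base frame: x ahead of the robot, y to its left, z up, the work surface at z = 0. Lengths are in m, angles in rad, forces in N, time in s.
With the tool pointing down it reaches from about 0.35 to 0.975 m from the base axis. Payload 4.9 kg.
Tool frame: the origin (TCP) lies midway between the tips of the shut fingers; the grasp point (between the pads) lies 19 mm behind it; z points along the fingers, y is the line along which they close (so a half turn about z gives the same grasp; the last joint's range is limited). The gripper opens to 85 mm and grips with 20 to 120 N. Pads are 22 mm wide; open, the fingers measure 114 mm over their backs; the gripper's body (76 mm by 85 mm) begins 54 mm behind the grasp point. The pads swing forward as they close: fully open they stand 13 mm farther back than shut.
Start: joints at [-1.347, 0.053, 1.613, -0, 1.476, -0.119], TCP at [0.21, -0.589, 0.231] pointing down, gripper open.
Joint ranges: [-3.01, 3.01], [-1.01, 2.22], [0.06, 2.58], [-1.02, 4.17], [0.09, 2.62], [-3.14, 3.14]. Speed limits (rad/s): [2.57, 2.57, 3.14, 3.14, 3.14, 3.14].

INTERFACE

Orientations are given as a unit quaternion [w, x, y, z].
In Python, from plant import manip gives the robot as it stands.
- The arm moves only by the tool move_arm, never from a script. Its argument "increments" is one flat list of numbers, 5 for each row, row after row: the shift along the tool's x, y, z in mm, then the turn about the tool's z in rad, then the opening, from 0 (shut) to 1 (fully open). In form: [tx, ty, tz, spin, jaw, tx, ty, tz, spin, jaw, ...]. A call has 1 to 8 rows; each row shifts and turns the commanded pose from where the row before left it, along the tool's axes as they then stand; what a row does not reach is not made up. A row lasts 1/12 s, in which the tool goes at most 41.7 mm and 7.16 degrees, less where a joint would pass 70% of its speed; a pose out of reach is approached as far as the arm can. A call with a gripper value outside its range is refused whole. The fingers move at their own pace and stop on an object; the grip force is fixed at half the most. Time passes only in rows, so rows that do not move let the fingers close. It gives the time, the measured TCP pose, the force, the opening and the grip force at its end, in the units of the state.
- manip.state(): the state, without advancing time (a new reading comes with each control period).
- manip.grab_frame(name): name is "scene" or "top" or "wrist"; returns a dict with "image" (480x640x3 uint8, blue, green, red), "fov_y" (degrees; the focal length in pixels is half the picture's height over the tangent of half this angle, whatever the lens; pixels are square), "cx", "cy" (the principal point, pixels), "eye" and "rotation" of the camera in the world; the wrist camera has in their place "T_tool_cam" (4x4, takes a point from camera to tool coordinates, whose origin is the TCP and whose axes are the flange's). Camera axes: x right, y down, z forward; pixel columns grow to the right and rows downward; lengths in m; the calibration is good to about 2 mm. The wrist camera is an equidistant fisheye: a pixel r from the principal point sees the ray r / f radians off the axis. A picture is of the moment at which its call begins: read the wrist's pose just before it. There is no depth.
- manip.job_done(): hands the job in; it is judged then, once.
The state is a dict: "time": time; "joint_pos": joint angles; "joint_vel": joint speeds; "joint_efforts": joint torques, N m; "tool_pos": TCP position; "tool_rot": TCP orientation; "contact_force": force on the tool from outside, world axes, zero at the start; "ft_torque": the same for the moment, N m; "gripper_width": opening from 0.0 (shut) to 1.0 (fully open); "grasp_force": force on a finger pad.
Only numpy, scipy, OpenCV 4.12 (cv2) and the standard library are available. Lean on these libraries where they do the work, as an engineer would, in place of code of your own. Each camera call takes 0.05 s, during which the arm holds its last target. There are 200 camera calls.

## Working session

There is one attempt and no reset: what is moved stays moved. The work goes in short steps, Python scripts to look and compute and a tool call to move; the robot and the scene stay as the last step left them, time stands still between calls to the robot, and variables do not carry over. Pictures are saved under pics/ and viewed, at most 10 in all, crops included, and the job is handed in when it is done.

Besides the shell and the picture viewer there is one more tool, called after "Emit:" as a command line: name --argument value ..., lists and objects as JSON in quotes. move_arm: Moves the arm, as the interface text tells. Its arguments: {"type":"object","properties":{"increments":{"type":"array"}},"required":["increments"]}

```bash
mkdir -p pics; ls; cat > h.py <<'E'
import numpy as np, cv2
from plant import manip
from scipy.spatial.transform import Rotation as R
def ray(fr,uv):
    f=240/np.tan(np.radians(fr['fov_y'])/2)
    d=np.array([(uv[0]-fr['cx'])/f,(uv[1]-fr['cy'])/f,1.0])
    return np.array(fr['eye']),np.array(fr['rotation'])@(d/np.linalg.norm(d))
def plane(fr,uv,z):
    o,d=ray(fr,uv); return o+d*(z-o[2])/d[2]
def cross(r1,r2):
    (a,d),(b,e)=r1,r2
    s=np.linalg.lstsq(np.c_[d,-e],b-a,rcond=None)[0]
    return (a+d*s[0]+b+e*s[1])/2, np.linalg.norm(a+d*s[0]-b-e*s[1])
E
python3 - <<'E'
from h import *
import pickle
s=manip.state(); print(s['time'],s['tool_pos'],s['tool_rot'])
for n in ('scene','top','wrist'):
    f=manip.grab_frame(n); pickle.dump(f,open(n+'.pkl','wb')); cv2.imwrite(f'pics/{n}0.png',f['image'])
    print(n,{k:np.round(v,3).tolist() for k,v in f.items() if k!='image'})
E
```

```text
pics
0.0 [ 0.20993773 -0.58804421  0.23008132] [-1.00046780e-03  9.85348247e-01  1.70551545e-01 -3.88383659e-05]
scene {'fov_y': 48.335, 'cx': 318.239, 'cy': 241.094, 'eye': [0.151, 0.642, 0.542], 'rotation': [0.132, -0.241, 0.846, -0.456]}
top {'fov_y': 45.209, 'cx': 310.548, 'cy': 239.196, 'eye': [0.464, 0.054, 1.022], 'rotation': [0.028, -0.699, 0.713, -0.034]}
wrist {'fov_y': 65.706, 'cx': 321.719, 'cy': 238.997, 'T_tool_cam': [[0.001, -0.966, -0.257, 0.065], [1.0, 0.001, 0.002, 0.001], [-0.001, -0.257, 0.966, -0.141], [0.0, 0.0, 0.0, 1.0]]}
```

```bash
sed -i "s/np.array(fr\['rotation'\])@(d\/np.linalg.norm(d))/R.from_quat(fr['rotation'],scalar_first=True).apply(d\/np.linalg.norm(d))/" h.py; cat h.py | sed -n 4,8p
```

```text
def ray(fr,uv):
    f=240/np.tan(np.radians(fr['fov_y'])/2)
    d=np.array([(uv[0]-fr['cx'])/f,(uv[1]-fr['cy'])/f,1.0])
    return np.array(fr['eye']),R.from_quat(fr['rotation'],scalar_first=True).apply(d/np.linalg.norm(d))
def plane(fr,uv,z):
```

View pics/top0.png

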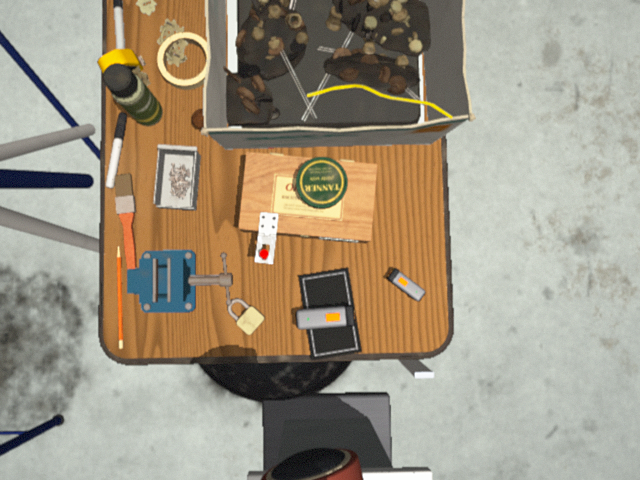

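View pics/scene0.png

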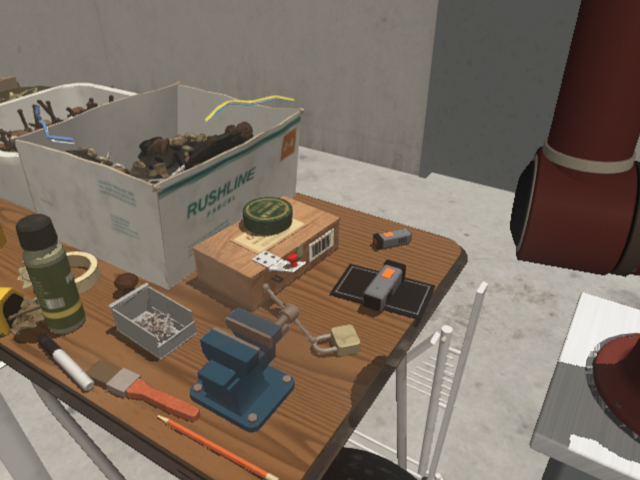

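```bash
python3 - <<'E'
from h import *
import pickle
t=pickle.load(open('top.pkl','rb'));s=pickle.load(open('scene.pkl','rb'))
cv2.imwrite('pics/tc.png',cv2.resize(t['image'][145:360,230:430],None,fx=2.75,fy=2.75,interpolation=cv2.INTER_CUBIC))
cv2.imwrite('pics/sc.png',cv2.resize(s['image'][190:330,190:440],None,fx=3.2,fy=3.2,interpolation=cv2.INTER_CUBIC))
for n,f in (('top',t),('scene',s)):
    b=cv2.cvtColor(f['image'],cv2.COLOR_BGR2HSV)
    for c,lo,hi in (('orange',(8,180,180),(22,255,255)),('red',(0,190,120),(5,255,255)),('red2',(174,190,120),(180,255,255))):
        k=cv2.connectedComponentsWithStats(cv2.inRange(b,lo,hi))
        for st,ce in zip(k[2][1:],k[3][1:]):
            if st[4]>8: print(n,c,st,ce.round(1))
E
```

```text
top orange [121  49   5   4   9] [123.4  50. ]
top orange [98 61  5 10 16] [100.4  65.2]
top orange [119 214  15  37 190] [127.3 231.1]
top orange [125 250  10  18  58] [129.  259.2]
top orange [117 257   6  83 374] [119.3 298.6]
top orange [399 278   8   7  36] [402.3 281. ]
top orange [326 313  13   8  88] [332.2 316.7]
top red [260 249   8  10  61] [263.6 253.4]
scene orange [384 233   8   3  15] [387.7 234.1]
scene orange [382 269  12   9  64] [387.7 272.9]
scene orange [  0 288  11  12  13] [  5.1 293.4]
scene orange [170 421  97  55 338] [217.9 447.8]
scene red [287 254  10   7  51] [291.9 257.1]
scene red [292 261   5   5  17] [293.8 263.5]
```

View pics/tc.png

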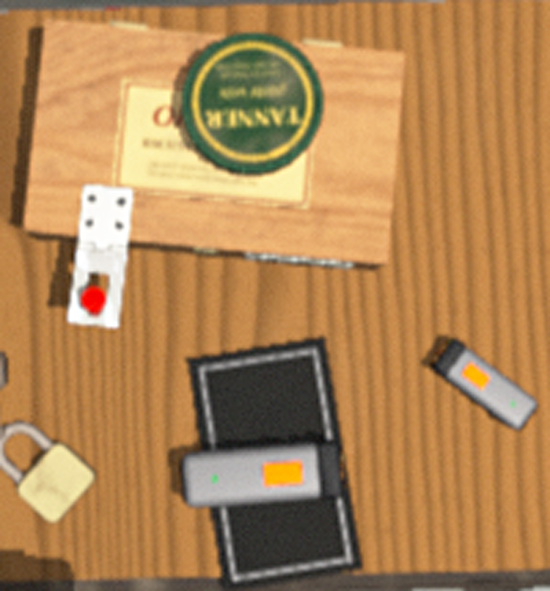

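View pics/sc.png

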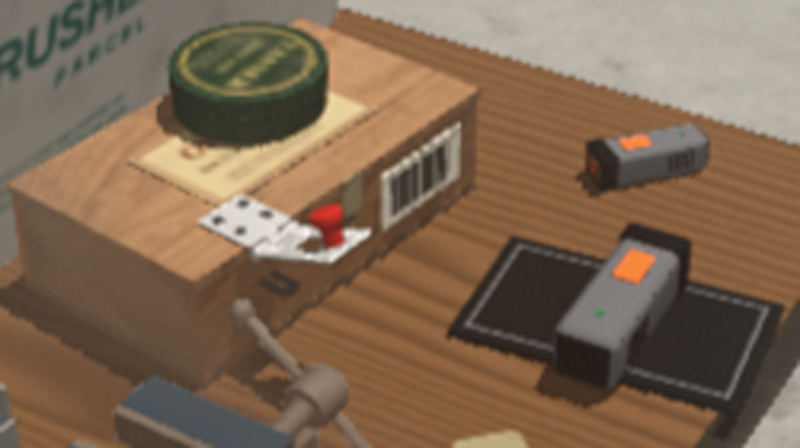

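Candidates for the scanner: the one on the mat at top-view (325,318), about 55 px ≈ 100 mm long, and the smaller one at (405,283), about 40 px ≈ 70 mm, off the mat. The mat one fits the size. It lies across the mat with its hood to the right (world −y). The open hasp has its red tab at top (264,253) and scene (292,257). The label is at scene (321,244).

```bash
python3 - <<'E'
from h import *
import pickle
t=pickle.load(open('top.pkl','rb'));s=pickle.load(open('scene.pkl','rb'))
T=lambda u,v:(u/2.75+230-.3,v/2.75+145-.3); S=lambda u,v:(u/3.2+190-.3,v/3.2+190-.3)
pr=lambda n,a,b:print(n,*[np.round(x*1000,1) for x in cross(ray(t,T(*a)),ray(s,S(*b)))])
pr('lidFR',(385,264),(478,92)); pr('lidFL',(25,235),(198,282)); pr('lidBL',(45,22),(10,188))
pr('tab',(93,299),(327,213))
pr('tin',(252,103),(250,52))
pr('button',(283,473),(634,266)); pr('led',(214,479),(600,313))
pr('matFL',(190,358),(518,236)); pr('matBL',(232,585),(450,335));pr('matFR',(322,340),(518,236));pr('matBR',(358,565),(780,303))
for n,p in zip('FL FR BL BR'.split(),[(190,358),(322,340),(232,585),(358,565)]): print('mat',n,(plane(t,T(*p),.004)*1000).round(1))
for n,p in zip('FL FR BR BL'.split(),[(25,235),(385,264),(403,50),(45,22)]): print('lid',n,(plane(t,T(*p),.066)*1000).round(1))
for p in [(383,178),(460,123),(460,180),(383,230)]: print('label px',np.round(S(*p),1))
# scanner body by mask
im=t['image']; h=cv2.cvtColor(im,cv2.COLOR_BGR2HSV); m=cv2.inRange(h,(0,0,70),(180,60,200)); m[:, :290]=0;m[:,360:]=0;m[:300]=0;m[345:]=0
k=cv2.connectedComponentsWithStats(m); print(k[2][1:][k[2][1:,4]>30],k[3])
E
```

```text
lidFR [543.6 -54.3  64.3] 0.6
lidFL [565.4 163.5  67. ] 0.1
lidBL [695.9 149.6  64.8] 2.4
tab [523.3 120.4  95.5] 1.7
tin [636.8  25.   99.9] 1.7
button [417.6   9.2  36.3] 1.0
led [414.9  51.8  36.6] 0.9
matFL [474.8  57.9  64.2] 32.3
matBL [406.2  79.5  55.4] 129.3
matFR [499.2 -19.7   6.1] 3.4
matBR [357.1 -38.4   6.5] 1.9
mat FL [490.9  65.8   4. ]
mat FR [500.7 -19.1   4. ]
mat BL [346.9  41.9   4. ]
mat BR [357.7 -38.3   4. ]
lid FL [565.6 163.6  66. ]
lid FR [543.7 -54.   66. ]
lid BR [675.1 -68.8  66. ]
lid BL [696.5 150.2  66. ]
label px [309.4 245.3]
label px [333.4 228.1]
label px [333.4 246. ]
label px [309.4 261.6]
[[297 300  50  45 878]
 [347 308  11  37 125]] [[319.48976426 239.23565722]
 [317.8952164  318.36332574]
 [349.         302.        ]
 [352.304      325.56      ]]
```

Emit:
move_arm --increments '[0,0,0,0.11,0,0,0,0,0.11,0,0,0,0,0.11,0,0,0,0,0.112,0,6,-18,0,0,0,11.5,-36.5,0,0,0,11.5,-36.5,0,0,0,11.5,-36.5,0,0,0]'

```text
time: 0.82
tool_pos: [0.2631, -0.4643, 0.2306]
tool_rot: [-0.001, 0.999, -0.05, -0.0]
contact_force: [0.5, 0.5, -0.1]
gripper_width: 0.0
grasp_force: 0.0
```

Emit:
move_arm --increments '[11.5,-36.5,0,0,0,11.5,-36.5,0,0,0,11.5,-36.5,0,0,0,11.5,-36.5,0,0,0,11.5,-36.5,0,0,0,11.5,-36.5,0,0,0,11.5,-36.5,0,0,0,11.5,-36.5,0,0,0]'

```text
time: 1.48
tool_pos: [0.3836, -0.1825, 0.2312]
tool_rot: [0.0, 0.999, -0.05, 0.0]
contact_force: [-0.2, 0.0, 0.0]
gripper_width: 0.002
grasp_force: 0.0
```

Emit:
move_arm --increments '[11.5,-36.5,0,0,0,11.5,-36.5,0,0,0,11.5,-36.5,0,0,0,11.5,-36.5,0,0,0,11.5,-36.5,0,0,0,11.5,-36.5,0,0,0,11.5,-36.5,0,0,0,0,0,0,0,0]'

```text
time: 2.15
tool_pos: [0.4898, 0.0671, 0.2309]
tool_rot: [-0.001, 0.999, -0.046, -0.0]
contact_force: [0.1, -0.3, -0.2]
gripper_width: -0.0
grasp_force: 0.0
```

```bash
cat >> h.py <<'E'
def wframe():
    s=manip.state(); f=manip.grab_frame('wrist')
    T=np.eye(4); T[:3,:3]=R.from_quat(s['tool_rot'],scalar_first=True).as_matrix(); T[:3,3]=s['tool_pos']
    f['T']=T@np.array(f['T_tool_cam']); return f
def wray(f,uv):
    F=240/np.tan(np.radians(f['fov_y'])/2)
    x,y=uv[0]-f['cx'],uv[1]-f['cy']; r=np.hypot(x,y)+1e-9; a=r/F
    return f['T'][:3,3], f['T'][:3,:3]@np.array([np.sin(a)*x/r,np.sin(a)*y/r,np.cos(a)])
def wplane(f,uv,z):
    o,d=wray(f,uv); return o+d*(z-o[2])/d[2]
E
python3 - <<'E'
from h import *
import pickle
f=wframe(); f=wframe(); f=wframe(); pickle.dump(f,open('w1.pkl','wb')); cv2.imwrite('pics/w1.png',f['image'])
s=manip.state(); print(s['tool_pos'],s['time'])
E
```

```text
[0.48853645 0.06206291 0.2308309 ] 2.3
```

View pics/w1.png

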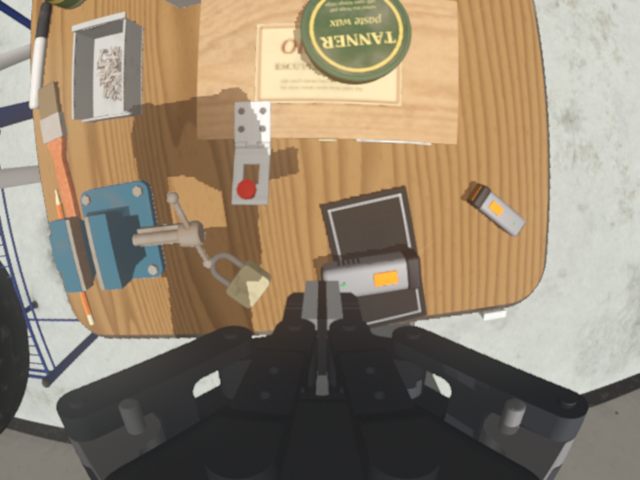

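The wrist view shows the tab end at (246,189), the lid's front edge from (197,138) to (458,143), the scanner button at (386,278) and its LED at (344,283), and the mat's far corners at (325,206) and (405,188).

```bash
python3 - <<'E'
from h import *
import pickle
t=pickle.load(open('top.pkl','rb'));s=pickle.load(open('scene.pkl','rb'));w=pickle.load(open('w1.pkl','rb'))
T=lambda u,v:(u/2.75+230-.3,v/2.75+145-.3); S=lambda u,v:(u/3.2+190-.3,v/3.2+190-.3)
for n,a,b,c in [('tab',(93,299),(327,213),(246,188)),('button',(283,473),(634,266),(386,278)),('led',(214,479),(600,313),(344,283))]:
    print(n,*[np.round(x*1000,1) for x in cross(ray(t,T(*a)),wray(w,c))],*[np.round(x*1000,1) for x in cross(ray(s,S(*b)),wray(w,c))])
for n,p,z in [('lidFL',(197,138),.066),('lidFR',(458,143),.066),('matFL',(325,206),.004),('matFR',(405,188),.004),('matBR',(424,315),.004),('strap end L',(232,204),.08),('strapR',(268,204),.08),('hingeL',(234,146),.066),('hingeR',(270,146),.066)]: print(n,(wplane(w,p,z)*1000).round(1))
# label corners on front plane
n=np.array([.995,-.099,0]);p0=np.array([.5545,.0545,0])
P=[]
for q in [(383,178),(460,123),(460,180),(383,230)]:
    o,d=ray(s,S(*q)); P.append(o+d*((p0-o)@n)/(d@n))
print((np.array(P)*1000).round(1),(np.mean(P,0)*1000).round(1))
E
```

```text
tab [524.2 121.   77. ] 3.1 [524.9 116.5  92.5] 0.2
button [418.7   7.4  37.2] 4.2 [418.3   5.2  33.7] 0.9
led [415.2  49.2  29.7] 5.6 [416.6  46.6  32.4] 0.2
lidFL [569.8 159.5  66. ]
lidFR [545.2 -60.3  66. ]
matFL [489.3  58.2   4. ]
matFR [500.6 -24.2   4. ]
matBR [355.9 -42.    4. ]
strap end L [511.9 132.5  80. ]
strapR [508.7 103.   80. ]
hingeL [558.4 128.1  66. ]
hingeR [554.6  97.9  66. ]
[[551.9  28.   52. ]
 [545.2 -38.7  52.2]
 [545.1 -39.6  14.6]
 [551.9  28.6  19.5]] [548.5  -5.4  34.6]
```

Emit:
move_arm --increments '[10,-29,0,0,0,9,-29,0,0,0,0,0,35,0,0,0,0,35,0,0,0,0,35,0,0,0,0,15,0,0,0,0,5,0,0,0,0,0,0,0]'

```text
time: 2.97
tool_pos: [0.5123, 0.1163, 0.1047]
tool_rot: [0.0, 0.999, -0.051, -0.002]
contact_force: [-0.2, 0.9, -0.2]
gripper_width: -0.003
grasp_force: 0.0
```

Emit:
move_arm --increments '[0,0,10,0,0,0,0,10,0,0,0,0,10,0,0,0,0,10,0,0,0,0,8,0,0,0,0,8,0,0,0,0,0,0,0,0,0,0,0,0]'

```text
time: 3.63
tool_pos: [0.5129, 0.1178, 0.0494]
tool_rot: [0.0, 0.999, -0.05, -0.001]
contact_force: [-0.2, 0.1, 0.7]
gripper_width: 0.001
grasp_force: 0.0
```

```bash
python3 - <<'E'
from h import *
import pickle
t=pickle.load(open('top.pkl','rb'));s=pickle.load(open('scene.pkl','rb'));w=pickle.load(open('w1.pkl','rb'))
S=lambda u,v:(u/3.2+190-.3,v/3.2+190-.3)
for n,b,c,a in [('tip',(242,309),(172,198),(224,256)),('hub',(322,385),(188,232),(224,281))]:
    print(n,*[np.round(x*1000,1) for x in cross(ray(s,S(*b)),wray(w,c))],*[np.round(x*1000,1) for x in cross(ray(s,S(*b)),ray(t,a))])
f=manip.grab_frame('scene'); cv2.imwrite('pics/s2.png',cv2.resize(f['image'][170:350,190:430],None,fx=3,fy=3))
E
```

```text
tip [523.6 183.6  82. ] 0.9 [522.  186.   84.3] 0.4
hub [485.9 183.4  55.9] 4.2 [480.7 188.7  62.2] 2.2
```

View pics/s2.png

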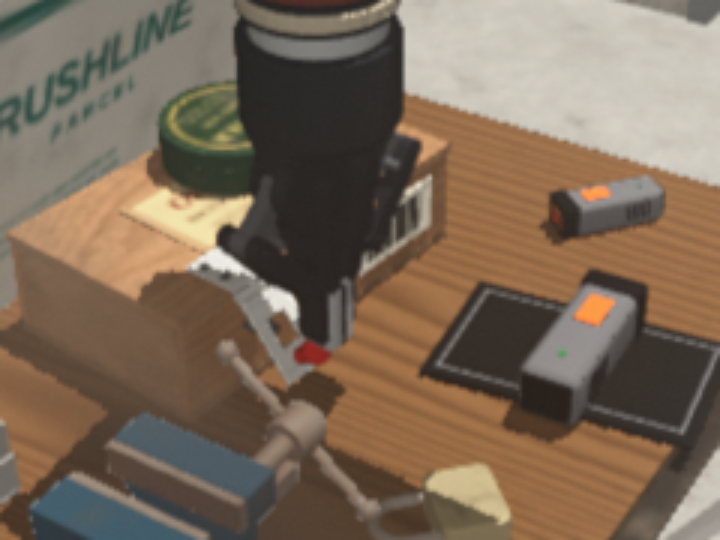

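Emit:
move_arm --increments '[-10,4,-3,0,0,-10,4,0,0,0,0,0,10,0,0,0,0,11,0,0,0,0,11,0,0,0,0,0,0,0,5,0,0,0,0,5,0,0,0,0]'

```text
time: 4.35
tool_pos: [0.5027, 0.1109, 0.0208]
tool_rot: [0.0, 0.999, -0.049, -0.001]
contact_force: [-10.5, 0.4, -4.5]
gripper_width: -0.001
grasp_force: 5.5
```

Emit:
move_arm --increments '[5,0,0,0,0,5,0,0,0,0,5,0,0,0,0,3,0,0,0,0,2,0,0,0,0,0,0,0,0,0]'

```text
time: 4.85
tool_pos: [0.5237, 0.1088, 0.0215]
tool_rot: [-0.0, 0.999, -0.05, 0.0]
contact_force: [-0.4, -0.2, -0.6]
gripper_width: 0.002
grasp_force: 0.5
```

Emit:
move_arm --increments '[2,0,0,0,0,2,0,0,0,0,0,0,0,0,0]'

```text
time: 5.1
tool_pos: [0.5277, 0.1086, 0.0221]
tool_rot: [-0.0, 0.999, -0.05, 0.001]
contact_force: [-0.6, 0.2, -0.2]
gripper_width: -0.006
grasp_force: 0.3
```

```bash
python3 - <<'E'
from h import *
print(manip.state()['contact_force'])
f=manip.grab_frame('scene'); cv2.imwrite('pics/s3.png',cv2.resize(f['image'][200:310,240:360],None,fx=5,fy=5))
E
```

```text
[-0.6081192   0.23917325 -0.21493267]
```

View pics/s3.png

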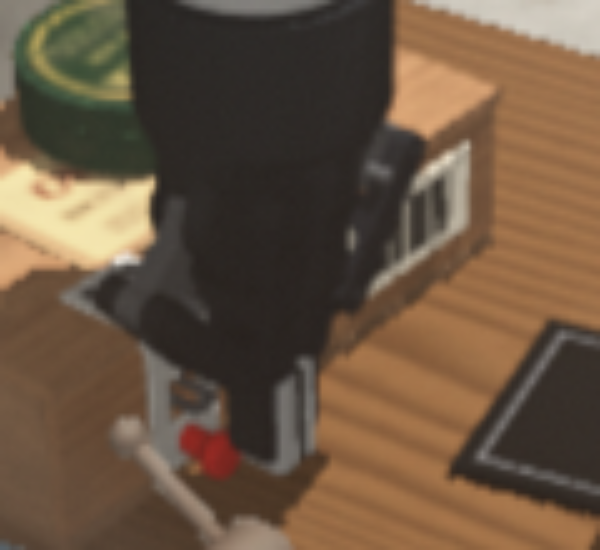

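The finger, centred at y = 109, has slid past the tab on its right side. The tab is at crop (215,450) and the hasp is not fully closed. I'll back off and re-centre, checking clearance to the vise handle first.

```bash
python3 - <<'E'
from h import *
s=manip.grab_frame('scene')
for q in [(100,290),(150,335),(210,345)]:
    o,d=ray(s,(240+q[0]/5,200+q[1]/5))
    for y in (.125,.14,.16,.17):
        k=(y-o[1])/d[1]; print(q,y,((o+d*k)*1000).round(0))
for q in [(210,455),(190,440)]:
  print(plane(s,(240+q[0]/5,200+q[1]/5),.03)*1000)
E
```

```text
(100, 290) 0.125 [578. 125.  75.]
(100, 290) 0.14 [566. 140.  88.]
(100, 290) 0.16 [549. 160. 106.]
(100, 290) 0.17 [541. 170. 115.]
(150, 335) 0.125 [560. 125.  65.]
(150, 335) 0.14 [548. 140.  79.]
(150, 335) 0.16 [533. 160.  97.]
(150, 335) 0.17 [525. 170. 106.]
(210, 345) 0.125 [538. 125.  70.]
(210, 345) 0.14 [527. 140.  83.]
(210, 345) 0.16 [512. 160. 102.]
(210, 345) 0.17 [504. 170. 111.]
[537.62636268 128.02377476  30.        ]
[547.11014245 125.23429227  30.        ]
```

Emit:
move_arm --increments '[-15,0,0,0,0,-15,0,0,0,0,0,-10,0,0,0,0,0,0,0,0,6,0,0,0,0,5,0,0,0,0,4,0,0,0,0,3,0,0,0,0]'

```text
time: 5.87
tool_pos: [0.5172, 0.1194, 0.0217]
tool_rot: [-0.0, 0.999, -0.05, 0.001]
contact_force: [-0.9, 0.1, -0.4]
gripper_width: -0.0
grasp_force: 0.0
```

Emit:
move_arm --increments '[3,0,0,0,0,3,0,0,0,0,2,0,0,0,0,0,0,0,0,0]'

```text
time: 6.2
tool_pos: [0.5242, 0.1187, 0.0213]
tool_rot: [-0.0, 0.999, -0.05, 0.0]
contact_force: [0.2, -0.2, 0.2]
gripper_width: -0.0
grasp_force: 0.0
```

Emit:
move_arm --increments '[2,0,0,0,0,2,0,0,0,0,2,0,0,0,0,0,0,0,0,0]'

```text
time: 6.53
tool_pos: [0.5287, 0.1183, 0.021]
tool_rot: [0.0, 0.999, -0.05, -0.002]
contact_force: [-4.7, 0.2, 3.3]
gripper_width: -0.002
grasp_force: 2.3
```

```bash
python3 - <<'E'
from h import *
print(manip.state()['contact_force'])
f=manip.grab_frame('scene'); a=cv2.resize(f['image'][230:310,260:340],None,fx=5,fy=5,interpolation=cv2.INTER_CUBIC)
w=manip.grab_frame('wrist'); b=cv2.resize(w['image'][130:330,220:420],None,fx=2,fy=2)
cv2.imwrite('pics/s4.png',np.hstack([a,b]))
E
```

```text
[-4.66646768  0.22222368  3.30961741]
```

View pics/s4.png

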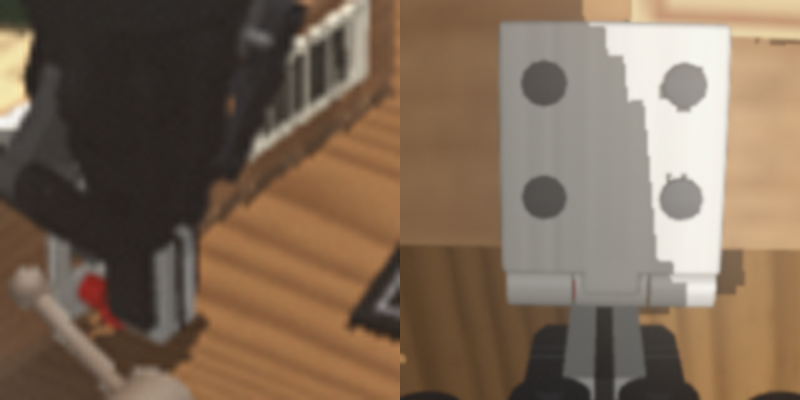

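The finger is now centred on the hasp and pressing the tab at about 5 N. I'll keep pushing.

Emit:
move_arm --increments '[2,0,0,0,0,2,0,0,0,0,2,0,0,0,0,0,0,0,0,0]'

```text
time: 6.97
tool_pos: [0.5297, 0.1182, 0.0205]
tool_rot: [0.0, 0.999, -0.049, -0.008]
contact_force: [-22.3, 0.8, 18.0]
gripper_width: -0.0
grasp_force: 12.0
```

Emit:
move_arm --increments '[2,0,0,0,0,1,0,0,0,0,0,0,0,0,0]'

```text
time: 7.22
tool_pos: [0.5302, 0.1182, 0.0203]
tool_rot: [0.0, 0.999, -0.049, -0.011]
contact_force: [-30.7, 1.6, 25.6]
gripper_width: -0.001
grasp_force: 16.4
```

Emit:
move_arm --increments '[-10,0,0,0,0,-15,0,0,0,0,-25,0,-10,0,0,-25,0,-20,0,0,-20,25,-30,0,0.3,0,38,-15,0,0.8,0,30,0,0,1,0,0,0,0,1]'

```text
time: 7.88
tool_pos: [0.4374, 0.0317, 0.097]
tool_rot: [0.001, 0.999, -0.052, 0.003]
contact_force: [0.1, -0.1, 0.5]
gripper_width: 0.561
grasp_force: 0.0
```

```bash
python3 - <<'E'
from h import *
import pickle
f=manip.grab_frame('scene'); a=cv2.resize(f['image'][220:300,240:340],None,fx=4,fy=4,interpolation=cv2.INTER_CUBIC)
w=wframe(); pickle.dump(w,open('w2.pkl','wb')); print(manip.state()['tool_pos'])
b=cv2.resize(w['image'],(400,300)); c=np.zeros((320,400,3),np.uint8); c[:300]=b
b=w['image'][60:380,100:500]
cv2.imwrite('pics/s5.png',np.hstack([a,b]))
E
```

```text
[0.43668362 0.03452998 0.09541245]
```

View pics/s5.png

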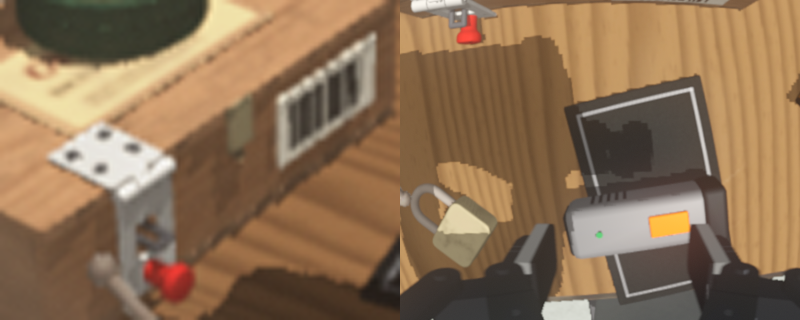

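```bash
python3 - <<'E'
from h import *
import pickle
t=pickle.load(open('top.pkl','rb'));s=pickle.load(open('scene.pkl','rb'));w1=pickle.load(open('w1.pkl','rb'));w=pickle.load(open('w2.pkl','rb'))
pr=lambda n,a,b:print(n,*[np.round(x*1000,1) for x in cross(a,b)])
pr('tab',ray(s,(284,290.5)),wray(w,(168,98)))
pr('button w1w2',wray(w1,(386,278)),wray(w,(370,284)));pr('led w1w2',wray(w1,(344,283)),wray(w,(300,294)))
pr('button t',ray(t,(332.2,316.7)),wray(w,(370,284)));pr('button s',ray(s,(387.7,272.9)),wray(w,(370,284)))
for n,p,z in [('rearend',(267,291),.02),('rear top L',(271,275),.034),('rear top R',(276,316),.034),('matFL',(266,168),.004),('matFR',(397,138),.004),('matBR',(428,350),.004),('matBL',(320,364),.004),('hoodFL',(421,236),.036),('hood end R',(428,292),.036)]: print(n,(wplane(w,p,z)*1000).round(1))
E
```

```text
tab [542.6 115.6  20.3] 0.7
button w1w2 [422.7   6.7  45.9] 0.1
led w1w2 [419.2  46.7  40.8] 1.1
button t [418.4   7.9  36.3] 4.4
button s [418.2   5.8  34. ] 1.0
rearend [413.9  69.6  20. ]
rear top L [429.4  62.9  34. ]
rear top R [402.6  63.8  34. ]
matFL [489.9  62.1   4. ]
matFR [500.8 -22.    4. ]
matBR [346.3 -38.9   4. ]
matBL [344.9  42.9   4. ]
hoodFL [444.5 -25.8  36. ]
hood end R [409.1 -29.4  36. ]
```

The hasp's tab triangulates to (543,116,20), which matches closed (z about 21.5). Next I turn the open gripper over the mat scanner.

Emit:
move_arm --increments '[-18,16.5,0,0,1,0,0,0,-0.124,1,0,0,0,-0.124,1,0,0,0,-0.124,1,0,0,0,-0.124,1,0,0,0,-0.124,1,0,0,0,-0.124,1,0,0,0,-0.124,1]'

```text
time: 8.65
tool_pos: [0.4166, 0.0218, 0.0942]
tool_rot: [-0.0, 0.926, 0.379, -0.0]
contact_force: [-0.2, -0.0, -0.3]
gripper_width: 0.998
grasp_force: 0.0
```

Emit:
move_arm --increments '[0,0,0,-0.124,1,0,0,0,-0.124,1,0,0,0,-0.124,1,0,0,0,-0.124,1,0,0,0,-0.124,1,0,0,0,-0.124,1,0,0,0,-0.124,1,0,0,0,0,1]'

```text
time: 9.32
tool_pos: [0.4165, 0.0217, 0.0943]
tool_rot: [-0.0, 0.682, 0.731, 0.0]
contact_force: [0.4, 0.1, -0.4]
gripper_width: 0.999
grasp_force: 0.0
```

```bash
python3 - <<'E'
from h import *
import pickle
w=wframe(); w=wframe(); pickle.dump(w,open('w3.pkl','wb')); s=manip.state(); q=s['tool_rot']; print(s['tool_pos'],q,2*np.arctan2(q[2],q[1]),s['joint_pos'][5],s['gripper_width'],s['time'])
cv2.imwrite('pics/w3.png',w['image'])
b=cv2.cvtColor(w['image'],cv2.COLOR_BGR2HSV)
k=cv2.connectedComponentsWithStats(cv2.inRange(b,(8,180,180),(22,255,255)))
for st,ce in zip(k[2][1:],k[3][1:]):
    if st[4]>80: print(st,ce.round(1),(wplane(w,ce,.036)*1000).round(1))
E
```

```text
[0.41647923 0.02142144 0.09438897] [-2.44559800e-04  6.84088011e-01  7.29399431e-01 -5.58867595e-05] 1.6348873225399383 -0.19177011575885317 1.0029004219978215 9.4167
[312 264  22  36 780] [322.6 281.6] [417.9   6.9  36. ]
```

View pics/w3.png

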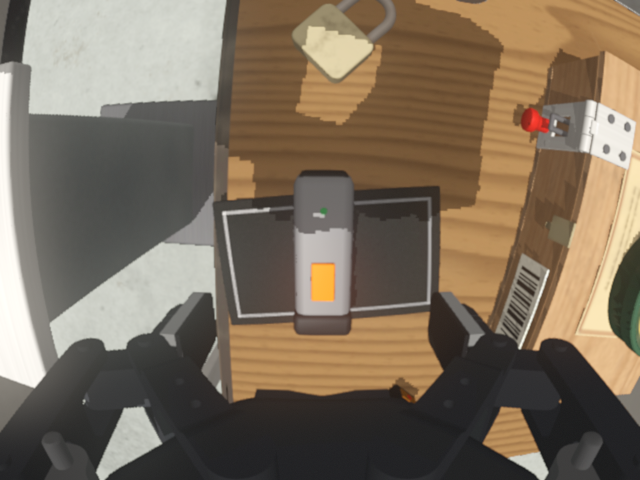

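The wrist view shows the scanner aligned with the jaws: centred at column 324, rear end at row 171, hood end at row 333. The mat's outer corners are at (214,205), (440,187), (439,310) and (232,323).

```bash
python3 - <<'E'
from h import *
import pickle
w=pickle.load(open('w3.pkl','rb'))
for n,p,z in [('rear',(324,173),.034),('hood',(323,333),.036),('hood20',(323,333),.02),('L',(296,250),.035),('R',(352,250),.035),('m1',(214,205),.004),('m2',(440,187),.004),('m3',(439,310),.004),('m4',(232,323),.004),('labelTL',(525,255),.053),('labelTR',(548,268),.053),('a',(500,333),.053),('b',(522,346),.053)]: print(n,(wplane(w,p,z)*1000).round(1))
# label centre on front plane
nn=np.array([.995,-.099,0]);p0=np.array([.5545,.0545,0])
for q in [(523,300)]:
    o,d=wray(w,q); print(((o+d*((p0-o)@nn)/(d@nn))*1000).round(1))
E
```

```text
rear [414.6  68.7  34. ]
hood [420.4 -27.   36. ]
hood20 [421.1 -36.   20. ]
L [401.7  24.6  35. ]
R [433.2  26.7  35. ]
m1 [345.   41.9   4. ]
m2 [490.3  63.5   4. ]
m3 [503.3 -23.2   4. ]
m4 [356.4 -42.5   4. ]
labelTL [532.4  35.   53. ]
labelTR [551.6  27.8  53. ]
a [528.  -15.4  53. ]
b [547.8 -25.4  53. ]
[5.491e+02 3.000e-01 3.760e+01]
```

Emit:
move_arm --increments '[0,-1,25,0,1,0,0,25,0,1,0,0,20,0,1,0,0,12,0,1,0,0,6,0,1,0,0,0,0,1,0,0,0,0,0.5,0,0,0,0,0]'

```text
time: 10.08
tool_pos: [0.4165, 0.0206, 0.0079]
tool_rot: [0.001, 0.684, 0.73, 0.001]
contact_force: [-0.4, 0.3, 0.7]
gripper_width: 0.75
grasp_force: 0.0
```

Emit:
move_arm --increments '[0,0,0,0,0,0,0,0,0,0,0,0,0,0,0,0,0,0,0,0,0,0,0,0,0,0,0,0,0,0]'

```text
time: 10.58
tool_pos: [0.4166, 0.0205, 0.008]
tool_rot: [0.001, 0.683, 0.73, 0.001]
contact_force: [-0.4, 0.5, 8.0]
gripper_width: 0.385
grasp_force: 61.3
```

Emit:
move_arm --increments '[0,0,-8,0,0,0,0,-8,0,0,0,0,0,-0.06,0,0,0,0,-0.112,0,0,0,0,-0.112,0,0,0,0,-0.112,0,0,0,0,-0.112,0,0,0,0,-0.112,0]'

```text
time: 11.25
tool_pos: [0.415, 0.0207, 0.0229]
tool_rot: [-0.0, 0.426, 0.905, -0.0]
contact_force: [0.0, 0.6, -1.8]
gripper_width: 0.387
grasp_force: 60.5
```

Emit:
move_arm --increments '[0,0,0,-0.112,0,0,0,0,-0.112,0,0,0,0,-0.112,0,0,0,0,-0.112,0,0,0,0,-0.112,0,0,0,0,-0.112,0,0,0,0,-0.112,0,0,0,0,0,0]'

```text
time: 11.92
tool_pos: [0.415, 0.0207, 0.0228]
tool_rot: [-0.0, 0.05, 0.999, -0.0]
contact_force: [0.6, 0.0, -1.6]
gripper_width: 0.383
grasp_force: 60.5
```

Emit:
move_arm --increments '[-8,-2,-1,0,0,-12,-3.5,0,0,0,-12,-3.5,0,0,0,-6,-1.5,0,0,0,0,0,0,0,0,0,0,0,0,0]'

```text
time: 12.42
tool_pos: [0.4522, 0.0063, 0.0237]
tool_rot: [-0.0, 0.051, 0.999, 0.0]
contact_force: [0.4, 0.2, -2.1]
gripper_width: 0.39
grasp_force: 60.5
```

```bash
python3 - <<'E'
from h import *
import pickle
s=manip.state(); print(s['tool_pos'],s['time'])
t=manip.grab_frame('top'); c=manip.grab_frame('scene'); pickle.dump((t,c),open('scan.pkl','wb'))
P={}
for n,f in (('t',t),('s',c)):
    b=cv2.cvtColor(f['image'],cv2.COLOR_BGR2HSV)
    for nm,lo,hi in (('orange',(8,180,150),(22,255,255)),('red',(0,190,100),(5,255,255))):
        k=cv2.connectedComponentsWithStats(cv2.inRange(b,lo,hi))
        for st,ce in zip(k[2][1:],k[3][1:]):
            if st[4]>5 and 240<ce[0]<420 and 200<ce[1]<340: print(n,nm,st,ce.round(1),(plane(f,ce,.052)*1000).round(1))
E
```

```text
[0.45217723 0.00629281 0.02373282] 12.4167
t orange [399 278   8   7  25] [402.1 280.6] [ 476.5 -108.1   52. ]
t red [264 243   9   5  31] [267.6 245.3] [540.5 116.9  52. ]
```

Emit:
move_arm --increments '[0,0,0,0,0,0,0,0,0,0,0,0,0,0,0,0,0,0,0,0,0,0,0,0,0,0,0,0,0,0,0,0,0,0,0,0,0,0,0,0]'

```text
time: 13.18
tool_pos: [0.4522, 0.0064, 0.0238]
tool_rot: [0.0, 0.05, 0.999, -0.0]
contact_force: [-0.2, -0.7, -1.6]
gripper_width: 0.387
grasp_force: 60.5
```

Emit:
move_arm --increments '[0,0,0,0,0,0,0,0,0,0,0,0,0,0,0,0,0,0,0,0,0,0,0,0,0,0,0,0,0,0,0,0,0,0,0,0,0,0,0,0]'

```text
time: 13.85
tool_pos: [0.4522, 0.0064, 0.0238]
tool_rot: [0.0, 0.05, 0.999, 0.0]
contact_force: [-0.4, 0.1, -2.5]
gripper_width: 0.387
grasp_force: 60.5
```

Emit:
move_arm --increments '[0,0,0,0,0,0,0,0,0,0,0,0,0,0,0,0,0,0,0,0,0,0,0,0,0,0,0,0,0,0,0,0,0,0,0,0,0,0,0,0]'

```text
time: 14.52
tool_pos: [0.4522, 0.0064, 0.0238]
tool_rot: [0.0, 0.05, 0.999, -0.0]
contact_force: [-0.2, -0.3, -2.7]
gripper_width: 0.391
grasp_force: 60.5
```

```bash
python3 - <<'E'
from h import *
w=wframe(); im=w['image']; b=cv2.cvtColor(im,cv2.COLOR_BGR2HSV)
# green LED on scanner, label bright
for nm,lo,hi in (('green',(45,120,60),(75,255,255)),('orange',(8,180,120),(22,255,255))):
    k=cv2.connectedComponentsWithStats(cv2.inRange(b,lo,hi))
    for st,ce in zip(k[2][1:],k[3][1:]):
        if st[4]>5: print(nm,st,ce.round(1),(wplane(w,ce,.052)*1000).round(1))
print(manip.state()['tool_pos'])
E
```

```text
green [317 252  10  10  85] [321.6 256.4] [423.1   8.3  52. ]
orange [ 303  338   38   52 1879] [321.8 363.2] [463.5   4.3  52. ]
orange [ 84 340  25  26 302] [ 96.  352.4] [456.6 -89.1  52. ]
[0.45219799 0.00637359 0.02380424]
```

Emit:
move_arm --increments '[7,0.5,0,0,0,10,0.5,0,0,0,8,0,0,0,0,4,0,0,0,0,0,0,5,0,0,0,0,5,0,0,0,0,3,0,0,0,0,0,0,0]'

```text
time: 15.23
tool_pos: [0.4229, 0.0103, 0.0098]
tool_rot: [-0.001, 0.05, 0.999, 0.0]
contact_force: [0.2, 0.3, -2.9]
gripper_width: 0.386
grasp_force: 60.5
```

Emit:
move_arm --increments '[0,0,1,0,0,0,0,1,0,0,0,0,0.5,0,0,0,0,0,0,0,0,0,0,0,0]'

```text
time: 15.65
tool_pos: [0.4236, 0.0103, 0.0084]
tool_rot: [0.0, 0.05, 0.999, -0.0]
contact_force: [0.5, 0.3, -2.1]
gripper_width: 0.384
grasp_force: 60.5
```

Emit:
move_arm --increments '[0,0,0.7,0,0,0,0,0.7,0,0,0,0,0.5,0,0,0,0,0,0,0]'

```text
time: 15.98
tool_pos: [0.4237, 0.0102, 0.008]
tool_rot: [-0.001, 0.05, 0.999, 0.0]
contact_force: [-8.2, 0.1, 12.1]
gripper_width: 0.387
grasp_force: 62.4
```

Contact with the mat. I'll release gently and rise.

Emit:
move_arm --increments '[0,0,-0.7,0,0,0,0,0,0,0.5,0,0,0,0,0.8,0,0,0,0,1,0,0,0,0,1,0,0,0,0,1,0,0,0,0,1,0,0,0,0,1]'

```text
time: 16.65
tool_pos: [0.4234, 0.0103, 0.007]
tool_rot: [-0.0, 0.05, 0.999, 0.0]
contact_force: [-0.2, 0.1, -0.5]
gripper_width: 1.003
grasp_force: 0.0
```

Emit:
move_arm --increments '[0,0,-8,0,1,0,0,-15,0,1,0,0,-25,0,1,0,0,-30,0,1,0,0,-30,0,1,0,0,-20,0,1,0,0,0,0,1,0,0,0,0,1]'

```text
time: 17.32
tool_pos: [0.4245, 0.0101, 0.1371]
tool_rot: [0.002, 0.05, 0.999, -0.0]
contact_force: [-0.4, -0.5, -1.2]
gripper_width: 0.998
grasp_force: 0.0
```

```bash
python3 - <<'E'
from h import *
w=wframe(); w=wframe(); b=cv2.cvtColor(w['image'],cv2.COLOR_BGR2HSV)
P={}
for nm,lo,hi in (('green',(45,120,60),(75,255,255)),('orange',(8,180,120),(22,255,255)),('red',(0,190,100),(5,255,255))):
    k=cv2.connectedComponentsWithStats(cv2.inRange(b,lo,hi))
    for st,ce in zip(k[2][1:],k[3][1:]):
        if st[4]>8: print(nm,st,ce.round(1),(wplane(w,ce,.036)*1000).round(1))
s=manip.grab_frame('scene'); b=cv2.cvtColor(s['image'],cv2.COLOR_BGR2HSV)
for nm,lo,hi in (('orange',(8,180,120),(22,255,255)),('red',(0,190,100),(5,255,255))):
    k=cv2.connectedComponentsWithStats(cv2.inRange(b,lo,hi))
    for st,ce in zip(k[2][1:],k[3][1:]):
        if st[4]>8 and 250<ce[0]<450 and 200<ce[1]<340: print('s',nm,st,ce.round(1),(plane(s,ce,.036)*1000).round(1))
z=manip.state();print(z['tool_pos'],z['contact_force'],z['time'])
E
```

```text
green [320 197   4   4  11] [321.6 198.5] [395.2  11.9  36. ]
orange [313 244  19  31 561] [321.6 259. ] [436.5   7.7  36. ]
orange [164 304   8   9  41] [167.5 308.1] [ 465.1 -113.    36. ]
s orange [385 233   7   3  12] [387.8 234.1] [467.1 -94.4  36. ]
s orange [369 266  15   8  61] [376.3 269.5] [436.8  10.2  36. ]
s red [277 286  10   7  39] [282.2 288.6] [536.3 129.1  36. ]
[0.42234888 0.01043981 0.13355009] [-0.35846658 -0.05696866  0.26412422] 17.4667
```

```bash
python3 -c "
from plant import manip
print(manip.job_done())"
```

```text
the job is handed in; nothing more can be done
None
```

I closed the hasp, held the scanner about 5 cm from the label for over two seconds, and laid it back flat near the mat's centre. The job is handed in at about 17.5 s of 64 s. The final camera check showed the scanner flat and the hasp shut. I did not re-measure the tin, bin and padlock, and the hand-in call returned no verdict.

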